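Jack up the small load weight to the height pointer

TASK

Set the smaller of the two slotted steel weights on the middle of the ratchet jack's platform, then swing the yellow lever back and forth to raise the platform notch by notch, stopping at the first notch that brings its top level with or just above the red pointer, and swing the lever back to its rest stop. Raise the platform with the lever only, and leave the large weight and the red pointer as they are.

Things in the scene. Friction and masses are not known exactly. Their poses are not given: they have to be found in the camera images.
- small_weight: The smaller slotted steel weight, a disc 46 mm across and 28 mm high with a narrow slot (its collider is the whole disc), about 0.33 kg, loose. Stands upright on the worktop. Origin: centre of its underside, z up.
- large_weight: The larger look-alike slotted steel weight, 63 mm across and 36 mm high, loose, beside the small one (which of them stands where varies). Origin: centre of its underside. To be left where it is.
- jack: The ratchet jack, fixed: blue base plate 160 x 290 mm, 12 mm high. Origin: on the worktop, 5 mm from the plate's middle; at yaw 0 its x points away from the robot, y to the left. Platform centre at y = +75 mm, wheel and lever axis at y = -75 mm (both x = 0). At x = +66 mm, behind the platform, stand two steel rods and the pointer's rod, 127 mm high at most.
- jack_lever (a joint): Yellow lever about the upright wheel axis, rad. 0 = rest stop (lever to the right); grows clockwise from above (knob comes towards the robot) to a stop at 0.75. No spring, stays where left, 3 to 6 N at the knob. Growing, its pawl turns the wheel; going back it clicks over the teeth. Each full stroke from stop to stop gives one notch; its first 0.23 rad are idle. Starts at 0 to 0.15.
- lever_knob (a point): Grasp point on the upright round green knob at the lever's end, 130 mm from the wheel axis: 20 mm diameter, side runs from 32 mm below to 14 mm above this point. The lever's top is 32 mm below this point (57 mm above the worktop). The knob does not spin on the lever.
- lever_axis (a point): Point on the vertical axis of wheel and lever, at the height of lever_knob; the knob moves on a circle of 130 mm radius about it.
- ratchet_wheel: Steel ratchet wheel with 12 saw teeth, 88 mm across, under the lever; turns clockwise from above and lifts the platform 10 mm a notch (30 degrees). A spring pawl and friction keep it from turning back, so the platform cannot be lowered. At most 6 notches. Origin: centre of its underside.
- platform: Lifting platform: aluminium plate 90 x 90 mm, 8 mm thick, with a black rubber mat. Origin: centre of its top face (rubber), 46 mm above the worktop at the start; rises straight up, carrying the weight. x and y axes as the jack's.
- pointer_tip (a point): Tip of the red pointer at the height of its upper face, which is the mark: a thin pointed blade on the left of the platform, 17 mm clear of its edge, held on its own rod by friction. At the start it stands 11 to 30 mm above the platform's top.
Things that resemble listed ones, but are neither listed nor needed, are in the scene too. Leave any green or orange look-alike of the small_weight alone.

How it is judged:
By the outcome, as a careful person would: the job done as asked, in the order asked, and still so for the second after the job is handed in, with the robot touching nothing.
It also fails if it takes over 70 s, if anything falls off the work surface, if the arm or the gripper's body presses on something with over 40 N, if the wrist force passes 120 N, or if a joint passes its speed limit or range.

ROBOT

A 7-joint arm with a two-finger parallel gripper is mounted at the origin on a cart in front of the work surface, level with it; the furniture and walls round the work are solid. World frame = base frame: x ahead of the robot, y to its left, z up, the work surface at z = 0. Lengths are in m, angles in rad, forces in N, time in s.
With the tool pointing down it reaches from about 0.425 to 0.925 m from the base axis. Payload 6.8 kg.
Tool frame: the origin (TCP) lies midway between the tips of the shut fingers; the grasp point (between the pads) lies 19 mm behind it; z points along the fingers, y is the line along which they close (so a half turn about z gives the same grasp; the last joint's range is limited). The gripper opens to 85 mm and grips with 20 to 120 N. Pads are 22 mm wide; open, the fingers measure 114 mm over their backs; the gripper's body (76 mm by 85 mm) begins 54 mm behind the grasp point. The pads swing forward as they close: fully open they stand 13 mm farther back than shut.
Start: joints at [1.134, 0.477, 0.022, 1.555, -0.011, 1.109, -0.083], TCP at [0.218, -0.639, 0.231] pointing down, gripper open.
Joint ranges: [-2.96, 2.96], [-0.34, 2.1], [-1.41, 1.46], [0.24, 2.44], [-1.37, 4.51], [0.17, 1.92], [-2.96, 2.96]. Speed limits (rad/s): [2.39, 2.39, 3.14, 3.14, 3.14, 3.14, 3.14].

INTERFACE

Orientations are given as a rotation vector (axis times angle).
In Python, from bench import r gives the robot as it stands. The module is installed in compiled form; this text tells all that it offers.
- The arm moves only by the tool apply_moves, never from a script. Its argument "rows" is a list of rows, each a list of 6 numbers: the shift along the tool's x, y, z scaled (see below), then the turn, a rotation vector about the tool's x, y, z scaled (see below). A call has 1 to 5 rows; each row is the pose to reach, as a shift and turn from the pose commanded when the call began, along the tool's axes at that moment; what a row does not reach only later rows make up. The controller multiplies each number of a shift by 0.25 m and each number of a turn by 90 degrees. A row lasts 1/8 s, in which the tool goes at most 62.5 mm and 10.7 degrees, less where a joint would pass 70% of its speed; a pose out of reach is approached as far as the arm can. A call with a number of a shift or a turn outside -1 to 1 is refused whole. A call with a gripper value outside its range is refused whole. "claw" is the opening, from 0 (shut) to 1 (fully open), set as the call begins (left out, the last holds). The fingers move at their own pace and stop on an object; "newtons" is the grip in N (left out, the last holds). Time passes only in rows, so rows that repeat a pose let the fingers close. It gives the time, the measured TCP pose, the force, the opening and the grip force at its end, in the units of the state.
- r.get_obs(): the state, without advancing time (a new reading comes with each control period).
- r.grab_frame(name): name is "side" or "top" or "wrist"; returns a dict with "pixels" (384x512x3 uint8, red, green, blue), "intrinsics" (3x3 intrinsics, pixels), "eye" and "attitude" of the camera in the world. Camera axes: x right, y up, looking along -z (the intrinsics and any distortion apply to the point x, -y, -z); pixel columns grow to the right and rows downward; lengths in m; the calibration is good to about 2 mm. A picture is of the moment at which its call begins. There is no depth.
- r.hand_in(): hands the job in; it is judged then, once.
Trained networks look in a picture, given as the dict that the camera call returned (one of the last four; its "shot" number tells which), for a name from the list of things; names that differ only in an ending like _2 or _b are one class to them, and where a whole thing is asked for, a point or a joint stands for the part that bears it (a point fixed in the world has none). Each returns a list of dicts, best first, with "conf" (0 to 1); they miss things now and then, are a little off and sometimes report something else, mostly with a low value. They report only what shows in the picture. A call takes as long as a camera call. They do not tell look-alikes from the thing itself.
- r.search_frame(picture, thing): "rect" ([left, top, width, height] in pixels, round what is visible of it).
- r.outline_of(picture, thing): "pixels" (384x512 bool, what is visible of it) and "rect" ([left, top, width, height] in pixels, round what is visible of it).
- r.landmark_of(picture, thing): "point" ([column, row] in pixels: a listed point, or the origin of a listed thing).
The state is a dict: "clock": time; "joints": joint angles; "qvel": joint speeds; "tau": joint torques, N m; "tcp_pos": TCP position; "orientation": TCP orientation; "contact_force": force on the tool from outside, world axes, zero at the start; "moment": the same for the moment, N m; "grip_width": finger opening in m; "gripper_force": force on a finger pad.
Only numpy, scipy, OpenCV 4.12 (cv2) and the standard library are available. Lean on these libraries where they do the work, as an engineer would, in place of code of your own. Each camera call takes 0.05 s, during which the arm holds its last target. There are 200 camera calls.

## Working session

There is one attempt and no reset: what is moved stays moved. The work goes in short steps, Python scripts to look and compute and a tool call to move; the robot and the scene stay as the last step left them, time stands still between calls to the robot, and variables do not carry over. Pictures are saved under pics/ and viewed, at most 10 in all, crops included, and the job is handed in when it is done.

Besides the shell and the picture viewer there is one more tool, called after "Call:" as name(argument=value, ...), one argument or row to a line, values as JSON. apply_moves: Moves the arm, as the interface text tells. Its arguments: {"type":"object","properties":{"rows":{"type":"array","items":{"type":"array","items":{"type":"number"}}},"claw":{"type":"number"},"newtons":{"type":"number"}},"required":["rows"]}

```bash
mkdir -p pics; cat > h.py <<'E'
import numpy as np, cv2
from scipy.spatial.transform import Rotation as R
from bench import r
def rot(a):
    a=np.array(a,float)
    return a if a.shape==(3,3) else (R.from_rotvec(a).as_matrix() if a.size==3 else R.from_quat(a).as_matrix())
def ray(p,uv):
    K=np.array(p["intrinsics"]); d=np.linalg.inv(K)@[uv[0],uv[1],1]
    return np.array(p["eye"]), rot(p["attitude"])@[d[0],-d[1],-d[2]]
def atz(p,uv,z):
    e,d=ray(p,uv); return e+d*(z-e[2])/d[2]
def proj(p,X):
    c=rot(p["attitude"]).T@(np.array(X)-p["eye"]); q=np.array(p["intrinsics"])@[c[0],-c[1],-c[2]]; return q[:2]/q[2]
def tri(L):
    A=0;b=0
    for p,uv in L:
        e,d=ray(p,uv); d=d/np.linalg.norm(d); M=np.eye(3)-np.outer(d,d); A=A+M; b=b+M@e
    return np.linalg.solve(A,b)
def save(p,n): cv2.imwrite("pics/"+n,p["pixels"][:,:,::-1])
E
python3 - <<'E'
from h import *
np.set_printoptions(precision=4,suppress=True)
P={n:r.grab_frame(n) for n in("top","side")}
o=r.get_obs(); print(o["tcp_pos"],o["orientation"],rot(o["orientation"]))
for n,p in P.items():
    print(n,p.keys(),p["eye"],p["attitude"]); 
    for t in ["small_weight","large_weight","jack","lever_knob","lever_axis","ratchet_wheel","platform","pointer_tip"]:
        print(t,[(np.round(d["point"],1),round(d["conf"],2)) for d in r.landmark_of(p,t)][:4])
    print([(d["rect"],round(d["conf"],2)) for d in r.search_frame(p,"small_weight")],[(d["rect"],round(d["conf"],2)) for d in r.search_frame(p,"large_weight")])
cv2.imwrite("pics/a.png",cv2.resize(np.vstack([P["top"]["pixels"],P["side"]["pixels"]])[:,:,::-1],(400,600),interpolation=cv2.INTER_AREA) if 0 else P["top"]["pixels"][:,:,::-1])
save(P["side"],"b.png")
E
```

```text
[ 0.2177 -0.6384  0.2304] [-3.0977 -0.5137  0.0006] [[ 0.9465  0.3228 -0.0007]
 [ 0.3228 -0.9465  0.0015]
 [-0.0001 -0.0016 -1.    ]]
top dict_keys(['pixels', 'intrinsics', 'eye', 'attitude', 'shot']) [0.4443 0.033  0.9171] [ 0.0507 -0.0377 -1.5832]
small_weight [(array([167.8, 178.7]), 0.8), (array([186.1, 150.7]), 0.73), (array([178.6, 222.2]), 0.6)]
large_weight [(array([127.8, 216. ]), 0.94)]
jack [(array([288.1, 169.6]), 0.61)]
lever_knob [(array([382.1, 178.1]), 0.76)]
lever_axis [(array([328.5, 162.9]), 0.96)]
ratchet_wheel [(array([323.5, 168.2]), 0.69)]
platform [(array([258.2, 168.1]), 0.9)]
pointer_tip [(array([232.5, 162.1]), 0.56)]
[([174.4, 140.7, 17.1, 18.7], 0.79), ([154.6, 168.6, 18.5, 20.4], 0.78)] [([108.5, 204.0, 35.8, 30.3], 0.84)]
side dict_keys(['pixels', 'intrinsics', 'eye', 'attitude', 'shot']) [0.2895 0.9116 0.4843] [ 0.1852 -1.5667 -2.4684]
small_weight [(array([225. , 259.6]), 0.93), (array([274.1, 258.7]), 0.68), (array([197.9, 242.6]), 0.58)]
large_weight [(array([257.4, 293.1]), 0.8), (array([258.3, 153.3]), 0.75)]
jack [(array([247.9, 193.6]), 0.92)]
lever_knob [(array([276.9, 144.2]), 0.69), (array([256. , 294.2]), 0.44), (array([257.5, 157.4]), 0.19)]
lever_axis [(array([256.9, 157.2]), 0.96), (array([273.8, 147. ]), 0.7), (array([227.2, 257.6]), 0.63)]
ratchet_wheel [(array([256.8, 174.4]), 0.57)]
platform [(array([241.7, 192.8]), 0.55)]
pointer_tip [(array([232.2, 187.9]), 0.57)]
[([262.8, 242.1, 19.6, 25.6], 0.96), ([211.1, 242.4, 22.3, 23.3], 0.93), ([186.1, 224.3, 26.3, 22.4], 0.6)] [([238.4, 267.5, 32.9, 37.5], 0.56)]
```

View pics/a.png

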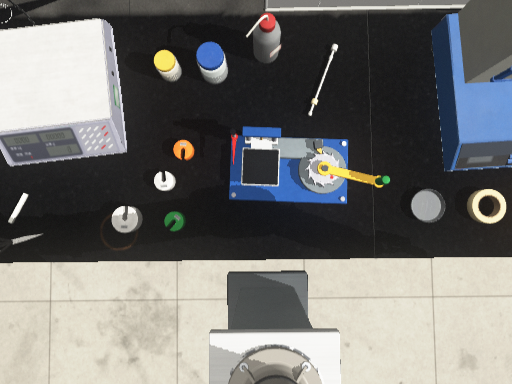

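View pics/b.png

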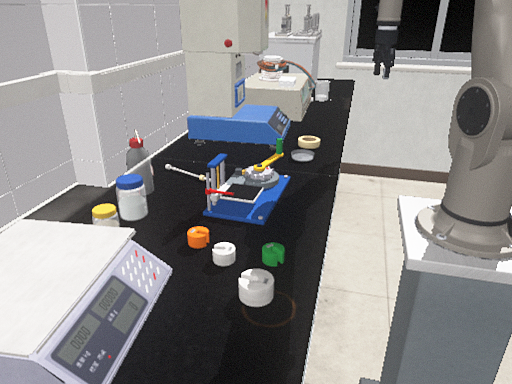

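Top view: the candidates for the small weight are steel (165,181), orange (184,150), green (175,221) and steel (127,219). The (165,181) disc fits because it is steel and the smaller of the two steel ones. (127,219) is the large weight. In the side view they sit at (224,254) and (256,287). Next I'll confirm this in a crop and measure.

```bash
python3 - <<'E'
from h import *
np.set_printoptions(precision=4,suppress=True)
T=r.grab_frame("top");S=r.grab_frame("side")
print(tri([(T,(167.8,178.7)),(S,(225,259.6))]),atz(T,(167.8,178.7),0),atz(S,(225,259.6),0))
for n,p,near in(("T",T,(165,181)),("S",S,(224,254))):
    for d in r.outline_of(p,"small_weight"):
        v,u=np.nonzero(d["pixels"]); c=(u.mean(),v.mean())
        print(n,c,d["conf"],"mid at z.014",atz(p,c,.014), d["rect"])
    d=r.outline_of(p,"large_weight")
    for d in d: v,u=np.nonzero(d["pixels"]); print("large",n,atz(p,(u.mean(),v.mean()),.018))
L={}
for t in ["jack","lever_knob","lever_axis","ratchet_wheel","platform","pointer_tip"]:
    a=[r.landmark_of(p,t) for p in(T,S)]
    try: print(t,a[0][0]["point"],a[1][0]["point"],tri([(T,a[0][0]["point"]),(S,a[1][0]["point"])]), atz(T,a[0][0]["point"],{"jack":0,"lever_knob":.089,"lever_axis":.089,"platform":.046,"ratchet_wheel":.03,"pointer_tip":.066}[t]))
    except Exception as e: print(t,e)
# base plate via blue mask corners in top
hsv=cv2.cvtColor(T["pixels"],cv2.COLOR_RGB2HSV); m=cv2.inRange(hsv,(105,120,60),(125,255,255)); m[:, :215]=0; m[:, 365:]=0; m[:120]=0; m[215:]=0
m=cv2.morphologyEx(m,cv2.MORPH_CLOSE,np.ones((15,15)))
m[:138]=0
c=max(cv2.findContours(m,0,2)[0],key=cv2.contourArea); bx=cv2.boxPoints(cv2.minAreaRect(c)); 
W=np.array([atz(T,q,.012) for q in bx]); print("plate",bx,W,W.mean(0))
g=cv2.inRange(hsv,(50,120,50),(80,255,255)); g[:,:350]=0; v,u=np.nonzero(g); print("knob px",u.mean(),v.mean(),atz(T,(u.mean(),v.mean()),.095))
a=cv2.resize(T["pixels"][120:250,95:225],(520,520)[:2],interpolation=cv2.INTER_CUBIC); b=cv2.resize(S["pixels"][215:315,180:300],(280,233))
o=np.zeros((520,800,3),np.uint8); o[:,:520]=a; o[:233,520:]=b; o[260:480,520:]=cv2.resize(S["pixels"][135:225,190:305],(280,220)); cv2.imwrite("pics/c.png",o[:,:,::-1])
E
```

```text
[ 0.524   0.2585 -0.0027] [0.5265 0.2586 0.    ] [ 0.5198  0.2619 -0.    ]
T (np.float64(174.6326530612245), np.float64(219.96501457725947)) 0.81 mid at z.014 [0.424  0.2384 0.014 ] [166.8, 209.5, 18.1, 21.0]
T (np.float64(164.10544217687075), np.float64(181.0612244897959)) 0.8 mid at z.014 [0.5195 0.2642 0.014 ] [155.8, 170.1, 14.5, 18.1]
T (np.float64(183.40338983050847), np.float64(148.69830508474575)) 0.71 mid at z.014 [0.5989 0.2167 0.014 ] [175.5, 138.8, 15.3, 18.8]
large T [0.4291 0.3539 0.018 ]
S (np.float64(223.01609657947685), np.float64(253.5533199195171)) 0.93 mid at z.014 [0.5239 0.2614 0.014 ] [212.0, 240.4, 23.5, 26.0]
S (np.float64(197.78765432098766), np.float64(236.64197530864197)) 0.82 mid at z.014 [0.5989 0.2133 0.014 ] [182.3, 224.3, 29.2, 22.7]
S (np.float64(272.45021645021643), np.float64(253.2229437229437)) 0.63 mid at z.014 [0.4252 0.2342 0.014 ] [263.2, 243.2, 22.1, 22.3]
large S [0.4312 0.3523 0.018 ]
large S [ 0.5648 -0.0417  0.018 ]
jack [288.1, 173.1] [248.0, 192.8] [ 0.5439 -0.0385  0.011 ] [ 0.5365 -0.0413  0.    ]
lever_knob [385.7, 178.7] [276.3, 143.7] [ 0.5161 -0.2527  0.0858] [ 0.512  -0.2523  0.089 ]
lever_axis [329.2, 167.2] [257.7, 153.4] [ 0.5432 -0.1244  0.0959] [ 0.5396 -0.1266  0.089 ]
ratchet_wheel [324.4, 169.0] [261.5, 173.8] [ 0.5391 -0.1263  0.0333] [ 0.5422 -0.1263  0.03  ]
platform [259.9, 168.1] [241.4, 191.8] [0.5481 0.0297 0.0453] [0.5446 0.0289 0.046 ]
pointer_tip [233.0, 160.3] [257.8, 293.7] [ 0.5438  0.1028 -0.2091] [0.5613 0.0911 0.066 ]
plate [[228.6159 200.9004]
 [230.0955 135.7976]
 [348.0346 138.478 ]
 [346.555  203.5808]] [[ 0.4689  0.1064  0.012 ]
 [ 0.6298  0.1014  0.012 ]
 [ 0.619  -0.1895  0.012 ]
 [ 0.4586 -0.1816  0.012 ]] [ 0.5441 -0.0408  0.012 ]
knob px 383.9753086419753 179.34567901234567 [ 0.5101 -0.2464  0.095 ]
```

View pics/c.png

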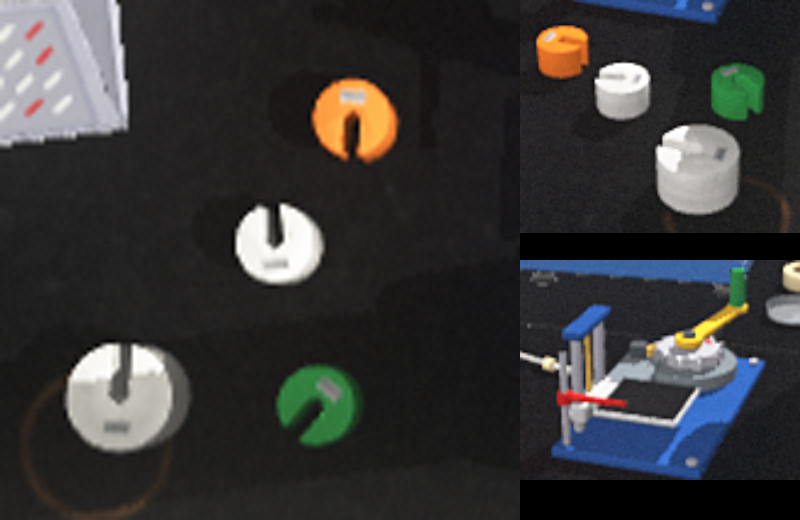

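The crop confirms it: the small white-steel disc at (165,181) in the top view sits between orange and green, and is clearly smaller than the other steel disc. Red pointer and platform are as described. Moving now.

```bash
cat >> h.py <<'E'
def go(x,y,z,yaw=None):
    o=r.get_obs(); M=rot(o["orientation"]); d=M.T@(np.array([x,y,z])-o["tcp_pos"])/.25
    yw=np.arctan2(M[1,0],M[0,0])
    if yaw is None: t=[0,0,0]
    else:
        D=rot([0,0,yaw])@np.diag([1,-1,-1.]); t=R.from_matrix(M.T@D).as_rotvec()/(np.pi/2)
    print(np.round(d,3),np.round(t,3),"yaw",round(yw,4),np.round(o["tcp_pos"],4),round(o["clock"],2),round(o["grip_width"],4),round(o["gripper_force"],1),np.round(o["contact_force"],1))
E
python3 -c "
from h import *
go(.40,-.42,.23,-.035)"
```

```text
[ 0.972 -0.594  0.005] [ 0.    -0.     0.232] yaw 0.3287 [ 0.218  -0.6389  0.2313] 2.0 0.0853 0.0 [ 0.1 -0.3 -0.7]
```

Call:
apply_moves(
  rows=[
    [0.2,-0.12,0,0,0,0.08],
    [0.4,-0.24,0,0,0,0.16],
    [0.6,-0.36,0,0,0,0.23],
    [0.8,-0.48,0,0,0,0.23],
    [0.97,-0.59,0,0,0,0.23],
  ],
  claw=0.85,
)

```text
clock: 2.62
tcp_pos: [0.4015, -0.419, 0.2316]
orientation: [3.141, -0.049, 0.001]
contact_force: [0.4, 0.1, 0.1]
grip_width: 0.0722
gripper_force: 0.0
```

```bash
python3 -c "
from h import *
go(.46,-.17,.21,-.035)"
```

```text
[ 0.203 -1.003  0.086] [ 0.    -0.001  0.002] yaw -0.0312 [ 0.4015 -0.419   0.2316] 2.62 0.0722 0.0 [0.4 0.1 0.1]
```

Call:
apply_moves(
  rows=[
    [0.05,-0.24,0,0,0,0],
    [0.1,-0.48,0,0,0,0],
    [0.15,-0.72,0,0,0,0],
    [0.2,-0.96,0,0,0,0],
    [0.2,-1,0,0,0,0],
  ],
)

```text
clock: 3.25
tcp_pos: [0.4593, -0.168, 0.2317]
orientation: [-3.14, 0.039, -0.002]
contact_force: [-0.0, -0.2, -0.1]
grip_width: 0.0724
gripper_force: 0.0
```

Call:
apply_moves(
  rows=[
    [0.06,-0.24,0,0,0,0],
    [0.12,-0.48,0,0,0,0],
    [0.18,-0.72,0,0,0,0],
    [0.24,-0.96,0,0,0,0],
    [0.24,-1,0,0,0,0],
  ],
)

```text
clock: 3.88
tcp_pos: [0.5268, 0.0795, 0.2315]
orientation: [-3.139, 0.042, -0.001]
contact_force: [-0.1, 0.0, 0.2]
grip_width: 0.0726
gripper_force: 0.0
```

```bash
python3 - <<'E'
from h import *
np.set_printoptions(precision=4,suppress=True)
go(.522,.262,.002,-.035)
p=r.grab_frame("wrist"); save(p,"d.png")
for t in ["small_weight","pointer_tip","platform"]:
    for d in r.landmark_of(p,t): print(t,d["point"],d["conf"],atz(p,d["point"],0))
for d in r.outline_of(p,"small_weight"):
    v,u=np.nonzero(d["pixels"]); c=(u.mean(),v.mean()); print(c,d["rect"],d["conf"],atz(p,c,.02))
E
```

```text
[-0.04  -0.727  0.919] [-0.001 -0.001  0.005] yaw -0.0266 [0.5268 0.0795 0.2315] 3.88 0.0726 0.0 [-0.1  0.   0.2]
small_weight [137.3, 111.6] 0.93 [0.5958 0.2196 0.    ]
small_weight [109.5, 174.9] 0.72 [0.5195 0.2648 0.    ]
small_weight [140.8, 242.6] 0.68 [0.4258 0.2368 0.    ]
pointer_tip [242.9, 152.1] 0.93 [0.5439 0.0948 0.    ]
platform [303.1, 152.2] 0.96 [0.5418 0.0201 0.    ]
platform [242.7, 151.8] 0.18 [0.5443 0.095  0.    ]
(np.float64(104.52106567534076), np.float64(176.23791821561338)) [82.5, 155.8, 47.9, 43.7] 0.77 [0.522 0.261 0.02 ]
(np.float64(134.99704142011834), np.float64(109.91242603550296)) [109.5, 90.7, 52.6, 42.2] 0.69 [0.5975 0.2143 0.02  ]
(np.float64(132.9281210592686), np.float64(243.32912988650693)) [114.5, 229.5, 40.4, 32.8] 0.63 [0.434  0.2384 0.02  ]
```

View pics/d.png

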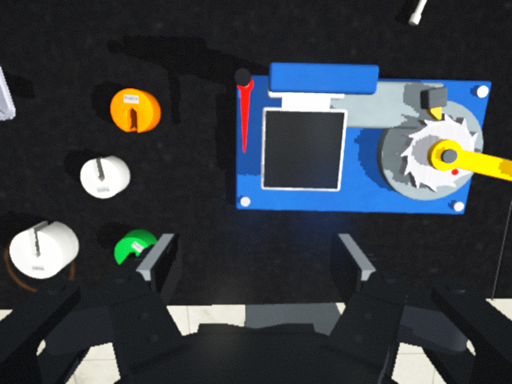

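The wrist view shows the steel weight at (104,176), platform at (303,152) and pointer tip at (243,152). All of it agrees with the other cameras.

Call:
apply_moves(
  rows=[
    [-0.01,-0.24,0,0,0,0],
    [-0.02,-0.48,0,0,0,0],
    [-0.04,-0.725,0,0,0,0.005],
    [-0.04,-0.725,0.23,0,0,0.005],
    [-0.04,-0.725,0.45,0,0,0.005],
  ],
)

```text
clock: 4.75
tcp_pos: [0.523, 0.2554, 0.118]
orientation: [3.141, -0.066, 0.003]
contact_force: [1.4, -0.2, -0.6]
grip_width: 0.0727
gripper_force: 0.0
```

```bash
python3 - <<'E'
from h import *
go(.522,.261,.002,-.035)
p=r.grab_frame("wrist")
for d in r.outline_of(p,"small_weight"):
    v,u=np.nonzero(d["pixels"]); c=(u.mean(),v.mean()); print(c,d["rect"],d["conf"],atz(p,c,.02))
E
```

```text
[-0.006 -0.022  0.464] [ 0.    -0.001 -0.004] yaw -0.0419 [0.523  0.2554 0.118 ] 4.75 0.0727 0.0 [ 1.4 -0.2 -0.6]
(np.float64(246.17838696861344), np.float64(196.9300754866905)) [219.7, 164.5, 56.6, 62.3] 0.71 [0.52032822 0.26290373 0.02      ]
(np.float64(279.33723359799416), np.float64(294.367321353949)) [253.8, 270.7, 50.4, 54.0] 0.67 [0.42711466 0.23738025 0.02      ]
(np.float64(304.39915966386553), np.float64(94.97349709114415)) [271.5, 63.0, 66.8, 66.6] 0.58 [0.59896482 0.21464668 0.02      ]
```

Call:
apply_moves(
  rows=[
    [-0.006,-0.006,0.2,0,0,0],
    [-0.006,-0.006,0.4,0,0,0],
    [-0.006,-0.006,0.465,0,0,0],
    [-0.006,-0.006,0.465,0,0,0],
  ],
)

```text
clock: 5.35
tcp_pos: [0.5214, 0.2577, 0.0035]
orientation: [3.141, -0.065, 0.001]
contact_force: [-0.4, 0.3, -0.1]
grip_width: 0.0726
gripper_force: 0.0
```

Call:
apply_moves(
  rows=[
    [0,0,0,0,0,0],
    [0,0,0,0,0,0],
    [0,0,0,0,0,0],
    [0,0,0,0,0,0],
    [0,0,0,0,0,0],
  ],
  claw=0.3,
  newtons=40,
)

```text
clock: 5.98
tcp_pos: [0.5224, 0.2597, 0.0053]
orientation: [-3.138, 0.063, -0.007]
contact_force: [-0.7, 0.8, 7.3]
grip_width: 0.0453
gripper_force: 40.3
```

Call:
apply_moves(
  rows=[
    [0,0,-0.1,0,0,0],
    [0,0,-0.3,0,0,0],
    [0,0,-0.5,0,0,0],
    [0,0.15,-0.6,0,0,0],
    [0,0.35,-0.62,0,0,0],
  ],
)

```text
clock: 6.6
tcp_pos: [0.5181, 0.1717, 0.1609]
orientation: [-3.139, 0.059, -0.008]
contact_force: [1.1, -0.7, -3.4]
grip_width: 0.0453
gripper_force: 42.8
```

```bash
python3 - <<'E'
from h import *
p=r.grab_frame("wrist"); t=r.grab_frame("top")
for q,z in((p,"w"),(t,"t")):
  for n in("platform","pointer_tip","lever_axis","lever_knob"):
    for d in r.landmark_of(q,n)[:1]: print(z,n,d["conf"],np.round(d["point"],1),atz(q,d["point"],dict(platform=.046,pointer_tip=.066).get(n,.089)))
go(.546,.029,.16,-.035)
E
```

```text
w platform 0.7 [422.7 147.4] [0.54912347 0.02828819 0.046     ]
w pointer_tip 0.84 [356.9 150.4] [0.55130698 0.09059379 0.066     ]
t platform 0.82 [259.9 164.2] [0.55390881 0.02876836 0.046     ]
t pointer_tip 0.59 [233.2 165.1] [0.55014223 0.09069168 0.066     ]
t lever_axis 0.91 [327.  167.3] [ 0.53943524 -0.12165624  0.089     ]
t lever_knob 0.8 [383.7 179. ] [ 0.51138169 -0.24781206  0.089     ]
[ 0.139  0.567 -0.011] [-0.     0.    -0.002] yaw -0.0386 [0.5167 0.1719 0.1574] 7.1 0.0449 42.8 [-0.4 -0.1 -3.4]
```

Call:
apply_moves(
  rows=[
    [0.05,0.19,0,0,0,0],
    [0.1,0.38,0,0,0,0],
    [0.147,0.569,0,0,0,0],
    [0.147,0.569,0.1,0,0,0],
    [0.147,0.569,0.28,0,0,0],
  ],
)

```text
clock: 7.72
tcp_pos: [0.5501, 0.0271, 0.0882]
orientation: [-3.14, 0.065, -0.007]
contact_force: [1.0, -0.5, -4.2]
grip_width: 0.045
gripper_force: 42.9
```

```bash
python3 - <<'E'
from h import *
p=r.grab_frame("wrist"); s=r.grab_frame("side");t=r.grab_frame("top")
save(p,"e.png")
for q,z in((p,"w"),(t,"t"),(s,"s")):
    for d in r.landmark_of(q,"platform")[:1]: print(z,d["conf"],np.round(d["point"],1),atz(q,d["point"],.046))
go(.548,.0285,.052,-.035)
E
```

```text
w 0.89 [257.2 217.7] [0.549005   0.02577325 0.046     ]
s 0.9 [242.6 190.2] [0.55087456 0.02109049 0.046     ]
[-0.006 -0.002  0.149] [-0.    -0.002 -0.003] yaw -0.0396 [0.5493 0.0279 0.0892] 8.03 0.0448 43.0 [-0.3 -0.2 -2.5]
```

View pics/e.png

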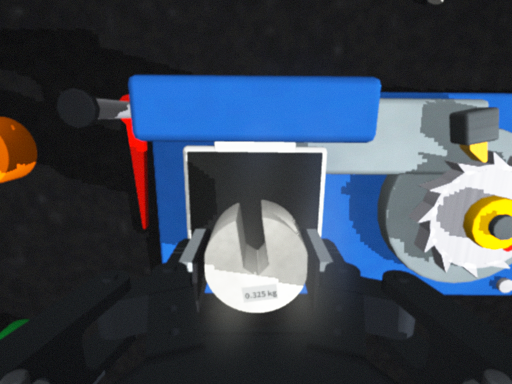

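The weight hangs centred over the platform: mat edges at columns 184 and 326, weight at column 256. Before lowering, I'll check the camera's clearance to the blue bridge.

```bash
python3 - <<'E'
from h import *
p=r.grab_frame("wrist"); M=rot(r.get_obs()["orientation"]); print(p["eye"], M.T@(p["eye"]-r.get_obs()["tcp_pos"]))
for uv in((130,75),(380,78),(130,140),(380,142)): print(uv,atz(p,uv,.127))
E
```

```text
[0.61444468 0.02501716 0.23176936] [ 6.55368615e-02  9.52454777e-05 -1.42205766e-01]
(130, 75) [0.62766092 0.06544788 0.127     ]
(380, 78) [ 0.62351881 -0.01601864  0.127     ]
(130, 140) [0.60681718 0.06853334 0.127     ]
(380, 142) [ 0.60273648 -0.01741231  0.127     ]
```

Call:
apply_moves(
  rows=[
    [-0.004,0,0.05,0,0,0],
    [-0.004,0,0.1,0,0,0],
    [-0.004,0,0.13,0,0,0],
    [-0.004,0,0.149,0,0,0],
    [-0.004,0,0.149,0,0,0],
  ],
)

```text
clock: 8.7
tcp_pos: [0.5469, 0.0273, 0.0503]
orientation: [3.141, -0.063, -0.0]
contact_force: [0.2, 0.5, -2.5]
grip_width: 0.0451
gripper_force: 43.1
```

Call:
apply_moves(
  rows=[
    [0,0,0.006,0,0,0],
    [0,0,0.006,0,0,0],
  ],
)

```text
clock: 8.95
tcp_pos: [0.547, 0.0273, 0.0501]
orientation: [3.14, -0.063, 0.0]
contact_force: [-5.8, -1.3, 13.0]
grip_width: 0.0456
gripper_force: 44.6
```

Contact made. Release partially, then rise.

Call:
apply_moves(
  rows=[
    [0,0,-0.002,0,0,0],
    [0,0,-0.004,0,0,0],
    [0,0,-0.004,0,0,0],
    [0,0,-0.004,0,0,0],
  ],
  claw=0.68,
)

```text
clock: 9.45
tcp_pos: [0.547, 0.0273, 0.0497]
orientation: [-3.141, 0.063, -0.0]
contact_force: [0.1, -0.4, -0.6]
grip_width: 0.0584
gripper_force: 0.0
```

Call:
apply_moves(
  rows=[
    [0,0,-0.06,0,0,0],
    [0,0,-0.2,0,0,0],
    [0,0,-0.4,0,0,0],
    [-0.1,0.15,-0.5,0,0,0],
    [-0.2,0.35,-0.5,0,0,0],
  ],
)

```text
clock: 10.07
tcp_pos: [0.495, -0.0579, 0.1782]
orientation: [-3.141, 0.059, -0.01]
contact_force: [0.3, -0.8, -0.6]
grip_width: 0.0584
gripper_force: 0.0
```

```bash
python3 - <<'E'
from h import *
np.set_printoptions(precision=4,suppress=True)
p=r.grab_frame("wrist"); t=r.grab_frame("top"); s=r.grab_frame("side"); save(p,"f.png")
for q,z in((p,"w"),(t,"t"),(s,"s")):
  for d in r.outline_of(q,"small_weight"):
    v,u=np.nonzero(d["pixels"]); c=(u.mean(),v.mean()); print(z,"wt",np.round(c,1),round(d["conf"],2),atz(q,c,.062))
  for n in("platform","pointer_tip","lever_axis","lever_knob"):
    for d in r.landmark_of(q,n)[:1]: print(z,n,d["conf"],np.round(d["point"],1),atz(q,d["point"],dict(platform=.046,pointer_tip=.066).get(n,.089)))
go(.45,-.24,.15)
E
```

```text
w wt [  9.1 248.4] 0.92 [0.4461 0.1741 0.062 ]
w wt [152.1 133.9] 0.83 [0.546  0.0275 0.062 ]
w platform 0.94 [159.2 128.2] [0.5498 0.0259 0.046 ]
w pointer_tip 0.85 [ 70.6 131.1] [0.5509 0.0935 0.066 ]
w lever_axis 0.78 [335.8 132.5] [ 0.5432 -0.1208  0.089 ]
w lever_knob 0.58 [332.5 133.4] [ 0.5427 -0.1183  0.089 ]
t wt [175.1 219.8] 0.76 [0.4254 0.2265 0.062 ]
t wt [183.9 149. ] 0.66 [0.5901 0.2058 0.062 ]
t wt [259.8 167.6] 0.62 [0.5439 0.0291 0.062 ]
t platform 0.87 [260.5 166.2] [0.5491 0.0274 0.046 ]
t pointer_tip 0.44 [231.  162.9] [0.5553 0.0957 0.066 ]
s wt [272.  253.5] 0.95 [0.412  0.3046 0.062 ]
s wt [197.4 236.6] 0.82 [0.5682 0.2845 0.062 ]
s wt [243.5 185.9] 0.74 [0.5462 0.0284 0.062 ]
s wt [243.5 189.9] 0.64 [0.5396 0.0514 0.062 ]
s platform 0.71 [241.5 190.8] [0.5526 0.0253 0.046 ]
s lever_axis 0.82 [260.1 156.3] [ 0.5398 -0.1212  0.089 ]
s lever_knob 0.54 [275.5 143.1] [ 0.5216 -0.2478  0.089 ]
[-0.144  0.734  0.099] [0 0 0] yaw -0.0404 [ 0.4935 -0.0581  0.1747] 10.97 0.058 0.0 [ 0.8 -0.2 -0.9]
```

View pics/f.png

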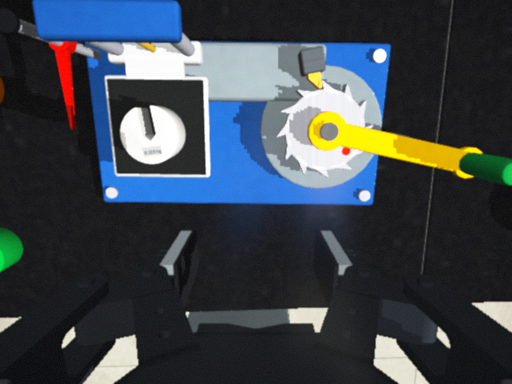

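The weight stands on the mat, centred within about 3 mm (weight (152,134), platform about (158,128)). The lever runs from (328,131) to the knob at (490,168).

```bash
python3 -c "
from h import *
print(np.round(r.get_obs()['joints'],3)); go(.511,-.248,.17,1.16)"
```

```text
[ 0.255  0.272 -0.307  2.014  0.106  0.87  -1.721]
[0.101 0.756 0.019] [-0.     0.    -0.764] yaw -0.0404 [ 0.4935 -0.0581  0.1747] 10.97 0.058 0.0 [ 0.8 -0.2 -0.9]
```

Call:
apply_moves(
  rows=[
    [0,0.15,0,0,0,-0.115],
    [0.02,0.3,0,0,0,-0.23],
    [0.04,0.45,0,0,0,-0.345],
    [0.07,0.6,0,0,0,-0.46],
    [0.1,0.75,0,0,0,-0.575],
  ],
  claw=0.5,
)

```text
clock: 11.6
tcp_pos: [0.511, -0.2478, 0.1748]
orientation: [2.85, 1.322, 0.0]
contact_force: [0.2, 0.4, -0.0]
grip_width: 0.0424
gripper_force: 0.0
```

Call:
apply_moves(
  rows=[
    [0,0,0,0,0,-0.1],
    [0,0,0,0,0,-0.19],
    [0,0,0,0,0,-0.19],
  ],
)

```text
clock: 11.98
tcp_pos: [0.5107, -0.2467, 0.1746]
orientation: [-2.628, -1.721, -0.0]
contact_force: [0.1, 0.7, -0.7]
grip_width: 0.0427
gripper_force: 0.0
```

```bash
python3 - <<'E'
from h import *
np.set_printoptions(precision=4,suppress=True)
p=r.grab_frame("wrist"); t=r.grab_frame("top"); s=r.grab_frame("side"); save(p,"g.png")
for q,z in((p,"w"),(t,"t"),(s,"s")):
  for n in("lever_axis","lever_knob","ratchet_wheel"):
    for d in r.landmark_of(q,n)[:1]: print(z,n,d["conf"],np.round(d["point"],1),atz(q,d["point"],.03 if n[0]=="r" else .089))
go(.511,-.248,.12,1.16)
E
```

```text
w lever_axis 0.82 [222.8  16.6] [ 0.5411 -0.1211  0.089 ]
w lever_knob 0.7 [256.7 199.1] [ 0.5108 -0.2484  0.089 ]
t lever_axis 0.92 [327.1 166.2] [ 0.5419 -0.1219  0.089 ]
t lever_knob 0.57 [384.  181.5] [ 0.5058 -0.2483  0.089 ]
t ratchet_wheel 0.65 [322.1 170.2] [ 0.5394 -0.1207  0.03  ]
s lever_axis 0.63 [258.3 155.7] [ 0.546  -0.1246  0.089 ]
s lever_knob 0.76 [277.  144.6] [ 0.5142 -0.2349  0.089 ]
[-0.005  0.003  0.219] [0.    0.    0.001] yaw 1.1612 [ 0.5109 -0.2465  0.1748] 12.57 0.0429 0.0 [-0.3  0.1 -0.1]
```

View pics/g.png

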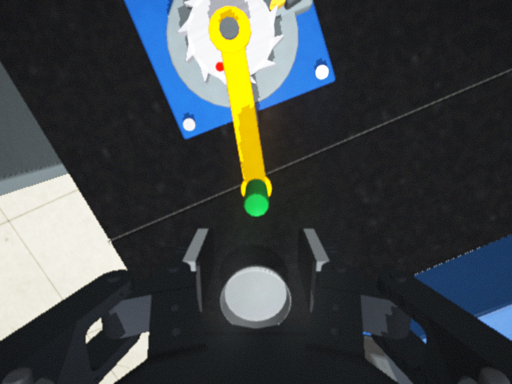

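The knob is at (257,203) right ahead of the open fingers, and the lever axis is at (229,28). I'll descend over the knob with the fingers closing along its path.

Call:
apply_moves(
  rows=[
    [-0.006,0.003,0.2,0,0,0],
    [-0.006,0.003,0.35,0,0,0],
    [-0.006,0.003,0.42,0,0,0],
    [-0.006,0.003,0.42,0,0,0],
  ],
)

```text
clock: 13.08
tcp_pos: [0.5106, -0.2479, 0.0691]
orientation: [-2.625, -1.723, 0.001]
contact_force: [-0.5, 1.5, 1.5]
grip_width: 0.0426
gripper_force: 0.0
```

Call:
apply_moves(
  rows=[
    [0,0,0,0,0,0],
    [0,0,0,0,0,0],
    [0,0,0,0,0,0],
    [0,0,0,0,0,0],
  ],
  claw=0.1,
  newtons=20,
)

```text
clock: 13.58
tcp_pos: [0.5122, -0.2486, 0.0714]
orientation: [2.625, 1.722, 0.002]
contact_force: [-0.5, 1.0, 6.1]
grip_width: 0.019
gripper_force: 22.7
```

```bash
cat >> h.py <<'E'
def arc(phis,A=(.5415,-.1215),rad=.1305,z=.07):
    o=r.get_obs(); M=rot(o["orientation"]); p0=np.array(o["tcp_pos"])
    c=p0[:2]-A; print("phi now",round(np.arctan2(-c[0],-c[1]),4),"rad",round(np.hypot(*c),4),p0,o["clock"],o["contact_force"])
    for f in phis:
        X=np.array([A[0]-rad*np.sin(f),A[1]-rad*np.cos(f),z]); print(round(f,3),np.round(M.T@(X-p0)/.25,3))
E
python3 -c "
from h import *
arc([.2,.12,.08,.04,0]); arc([.25,.4,.55,.7,.8,.85])"
```

```text
phi now 0.2267 rad 0.1304 [ 0.51219452 -0.24857348  0.07135917] 13.575 [-0.45241219  1.01041456  6.10271764]
0.2 [0.002 0.014 0.005]
0.12 [0.013 0.054 0.006]
0.08 [0.019 0.074 0.006]
0.04 [0.026 0.094 0.006]
0 [0.034 0.113 0.006]
phi now 0.2267 rad 0.1304 [ 0.51219452 -0.24857348  0.07135917] 13.575 [-0.45241219  1.01041456  6.10271764]
0.25 [-0.002 -0.012  0.005]
0.4 [-0.009 -0.09   0.005]
0.55 [-0.004 -0.168  0.005]
0.7 [ 0.013 -0.244  0.005]
0.8 [ 0.03  -0.294  0.005]
0.85 [ 0.041 -0.317  0.005]
```

Call:
apply_moves(
  rows=[
    [-0.009,-0.06,-0.004,0,0,0],
    [-0.008,-0.12,-0.004,0,0,0],
    [-0.004,-0.17,-0.004,0,0,0],
    [0.005,-0.21,-0.004,0,0,0],
    [0.013,-0.244,-0.004,0,0,0],
  ],
)

```text
clock: 14.2
tcp_pos: [0.456, -0.2227, 0.0715]
orientation: [2.626, 1.719, 0.001]
contact_force: [4.5, -6.6, -1.3]
grip_width: 0.0189
gripper_force: 21.8
```

```bash
python3 -c "
from h import *
arc([.75,.78,.81,.84,.87],z=.0725)"
```

```text
phi now 0.7016 rad 0.1325 [ 0.4559652  -0.22271218  0.07148892] 14.2 [ 4.47279687 -6.58961938 -1.34073041]
0.75 [ 0.016 -0.022 -0.004]
0.78 [ 0.021 -0.036 -0.004]
0.81 [ 0.027 -0.051 -0.004]
0.84 [ 0.033 -0.065 -0.004]
0.87 [ 0.04  -0.079 -0.004]
```

Call:
apply_moves(
  rows=[
    [0.014,-0.022,0,0,0,0],
    [0.02,-0.04,0,0,0,0],
    [0.024,-0.051,0,0,0,0],
    [0.024,-0.051,0,0,0,0],
  ],
)

```text
clock: 14.7
tcp_pos: [0.4465, -0.2123, 0.0715]
orientation: [2.626, 1.719, -0.0]
contact_force: [1.8, -6.1, 2.0]
grip_width: 0.0192
gripper_force: 22.4
```

Call:
apply_moves(
  rows=[
    [0.006,-0.012,0,0,0,0],
    [0.006,-0.012,0,0,0,0],
  ],
)

```text
clock: 14.95
tcp_pos: [0.4444, -0.2097, 0.0715]
orientation: [2.626, 1.719, -0.0]
contact_force: [1.9, -5.8, 0.9]
grip_width: 0.0197
gripper_force: 22.1
```

```bash
python3 -c "
from h import *
arc([.84,.86,.88,.9],z=.0725)"
```

```text
phi now 0.8332 rad 0.1312 [ 0.4444369  -0.20970678  0.07149094] 14.95 [ 1.93286867 -5.77467432  0.88204472]
0.84 [ 0.004 -0.002 -0.004]
0.86 [ 0.008 -0.012 -0.004]
0.88 [ 0.013 -0.021 -0.004]
0.9 [ 0.018 -0.03  -0.004]
```

Call:
apply_moves(
  rows=[
    [0.005,-0.006,0,0,0,0],
    [0.01,-0.014,0,0,0,0],
    [0.01,-0.014,0,0,0,0],
  ],
)

```text
clock: 15.32
tcp_pos: [0.4416, -0.2059, 0.0714]
orientation: [2.627, 1.719, -0.002]
contact_force: [-0.5, -4.9, 3.6]
grip_width: 0.0189
gripper_force: 21.8
```

Call:
apply_moves(
  rows=[
    [0.005,-0.01,0,0,0,0],
    [0.005,-0.01,0,0,0,0],
  ],
)

```text
clock: 15.58
tcp_pos: [0.4399, -0.2035, 0.0714]
orientation: [2.627, 1.72, -0.001]
contact_force: [1.1, -5.3, 3.7]
grip_width: 0.019
gripper_force: 21.4
```

```bash
python3 - <<'E'
from h import *
arc([.88,.9],z=.0725)
p=r.grab_frame("wrist"); s=r.grab_frame("side"); t=r.grab_frame("top")
for q in (p,t,s):
  for n in("lever_axis","lever_knob"):
    for d in r.landmark_of(q,n)[:1]: print(n,d["conf"],np.round(d["point"],1),atz(q,d["point"],.089))
E
```

```text
phi now 0.8916 rad 0.1306 [ 0.43990106 -0.20352899  0.07141718] 15.575 [ 1.07677166 -5.3315522   3.68800121]
0.88 [-0.002  0.006 -0.004]
0.9 [ 0.002 -0.004 -0.004]
lever_knob 0.88 [254.1 254.7] [ 0.44024321 -0.20101942  0.089     ]
lever_axis 0.81 [324.1 167.7] [ 0.53862071 -0.115131    0.089     ]
lever_knob 0.88 [365.  210.3] [ 0.44193242 -0.20399857  0.089     ]
lever_axis 0.78 [258.1 155.3] [ 0.54730905 -0.12761711  0.089     ]
lever_knob 0.62 [296.  153.6] [ 0.44475264 -0.17028687  0.089     ]
```

Call:
apply_moves(
  rows=[
    [0.005,-0.008,0,0,0,0],
    [0.01,-0.016,0,0,0,0],
    [0.01,-0.016,0,0,0,0],
  ],
)

```text
clock: 16.4
tcp_pos: [0.4374, -0.1997, 0.0714]
orientation: [2.627, 1.72, -0.002]
contact_force: [0.3, -5.9, 4.5]
grip_width: 0.0193
gripper_force: 21.0
```

Call:
apply_moves(
  rows=[
    [0.006,-0.01,0,0,0,0],
    [0.006,-0.01,0,0,0,0],
  ],
)

```text
clock: 16.65
tcp_pos: [0.4374, -0.1995, 0.0715]
orientation: [2.624, 1.716, 0.002]
contact_force: [5.7, -13.5, -3.4]
grip_width: 0.0192
gripper_force: 20.8
```

```bash
python3 - <<'E'
from h import *
arc([.94,.96,1.0],z=.0725)
s=r.grab_frame("side"); t=r.grab_frame("top"); o=np.zeros((600,800,3),np.uint8)
o[:,:400]=cv2.resize(s["pixels"][140:230,195:255],(400,600),interpolation=cv2.INTER_CUBIC); o[:400,400:]=cv2.resize(t["pixels"][120:230,280:390],(400,400),interpolation=cv2.INTER_CUBIC)
cv2.imwrite("pics/i.png",o[:,:,::-1])
E
```

```text
phi now 0.9276 rad 0.1301 [ 0.43738812 -0.19953415  0.07154626] 16.65 [  5.66494409 -13.49672415  -3.38597739]
0.94 [ 0.002 -0.006 -0.004]
0.96 [ 0.007 -0.015 -0.004]
1.0 [ 0.018 -0.033 -0.004]
```

View pics/i.png

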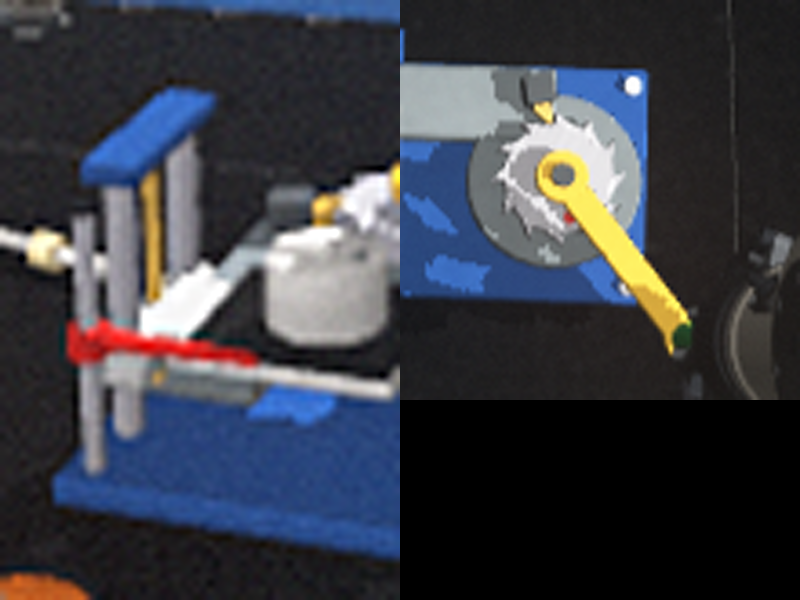

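The stop was felt at phi≈0.927 and the platform has risen one notch. The rest stop should be at phi≈0.177. Swinging back.

```bash
python3 -c "
from h import *
arc([.9,.75,.6,.45,.3,.2,.177,.16,.14],A=(.5412,-.1217),rad=.13,z=.0725)"
```

```text
phi now 0.9275 rad 0.1298 [ 0.43736136 -0.19954336  0.07150845] 16.75 [  5.19633324 -12.6678272   -3.84001923]
0.9 [-0.008  0.012 -0.004]
0.75 [-0.039  0.084 -0.003]
0.6 [-0.059  0.159 -0.003]
0.45 [-0.068  0.236 -0.003]
0.3 [-0.065  0.314 -0.002]
0.2 [-0.056  0.365 -0.002]
0.177 [-0.054  0.377 -0.002]
0.16 [-0.052  0.386 -0.002]
0.14 [-0.049  0.396 -0.002]
```

Call:
apply_moves(
  rows=[
    [-0.039,0.084,0,0,0,0],
    [-0.064,0.19,0,0,0,0],
    [-0.067,0.29,0,0,0,0],
    [-0.059,0.37,0,0,0,0],
    [-0.056,0.385,0,0,0,0],
  ],
)

```text
clock: 17.38
tcp_pos: [0.518, -0.2479, 0.0706]
orientation: [-2.627, -1.723, 0.004]
contact_force: [-4.4, -4.4, 4.3]
grip_width: 0.0194
gripper_force: 23.2
```

Call:
apply_moves(
  rows=[
    [0.001,0.008,0,0,0,0],
    [0.002,0.012,0,0,0,0],
    [0.002,0.012,0,0,0,0],
  ],
)

```text
clock: 17.75
tcp_pos: [0.519, -0.2481, 0.0706]
orientation: [-2.625, -1.722, 0.007]
contact_force: [-6.3, -3.6, 5.5]
grip_width: 0.0189
gripper_force: 23.3
```

```bash
python3 -c "
from h import *
arc([.15,.177,.33,.48,.63,.78,.88,.93,.95],A=(.5412,-.1217),rad=.13,z=.0725)"
```

```text
phi now 0.174 rad 0.1283 [ 0.51898995 -0.2480619   0.07058491] 17.75 [-6.28452059 -3.63940446  5.49126175]
0.15 [-0.004  0.014 -0.008]
0.177 [-0.007  0.    -0.008]
0.33 [-0.019 -0.078 -0.007]
0.48 [-0.02  -0.156 -0.007]
0.63 [-0.008 -0.234 -0.007]
0.78 [ 0.014 -0.308 -0.007]
0.88 [ 0.035 -0.356 -0.006]
0.93 [ 0.048 -0.378 -0.006]
0.95 [ 0.053 -0.387 -0.006]
```

Call:
apply_moves(
  rows=[
    [-0.006,0.01,-0.004,0,0,0],
    [-0.006,0.01,-0.004,0,0,0],
    [-0.006,0.01,-0.004,0,0,0],
  ],
)

```text
clock: 18.12
tcp_pos: [0.519, -0.2482, 0.0706]
orientation: [-2.621, -1.721, 0.009]
contact_force: [-8.0, 0.4, 3.6]
grip_width: 0.0193
gripper_force: 23.6
```

```bash
python3 -c "
from h import *
arc([.177,.33,.48,.63,.78,.88,.93,.95],A=(.5412,-.1217),rad=.13,z=.0725)"
```

```text
phi now 0.1739 rad 0.1284 [ 0.51897348 -0.24821161  0.07059195] 18.125 [-8.03410472  0.38223592  3.6200119 ]
0.177 [-0.006 -0.    -0.008]
0.33 [-0.019 -0.079 -0.007]
0.48 [-0.019 -0.157 -0.006]
0.63 [-0.008 -0.234 -0.006]
0.78 [ 0.015 -0.308 -0.005]
0.88 [ 0.036 -0.356 -0.005]
0.93 [ 0.049 -0.379 -0.005]
0.95 [ 0.054 -0.388 -0.004]
```

Call:
apply_moves(
  rows=[
    [-0.016,-0.09,0,0,0,0],
    [-0.017,-0.18,0,0,0,0],
    [-0.006,-0.26,0,0,0,0],
    [0.017,-0.33,0,0,0,0],
    [0.037,-0.375,0,0,0,0],
  ],
)

```text
clock: 18.75
tcp_pos: [0.4404, -0.2041, 0.0715]
orientation: [2.627, 1.721, 0.001]
contact_force: [3.9, -3.4, -6.4]
grip_width: 0.0193
gripper_force: 20.9
```

Call:
apply_moves(
  rows=[
    [0.007,-0.015,0,0,0,0],
    [0.014,-0.03,0,0,0,0],
    [0.016,-0.035,0,0,0,0],
    [0.016,-0.035,0,0,0,0],
  ],
)

```text
clock: 19.25
tcp_pos: [0.4372, -0.1999, 0.0718]
orientation: [2.624, 1.718, 0.005]
contact_force: [10.2, -12.5, -17.2]
grip_width: 0.0191
gripper_force: 20.5
```

```bash
python3 -c "
from h import *
arc([.93,.95],A=(.5412,-.1217),rad=.13,z=.0725)"
```

```text
phi now 0.9262 rad 0.1302 [ 0.43715951 -0.19990152  0.07176314] 19.25 [ 10.16948898 -12.50066295 -17.17708213]
0.93 [ 0.001 -0.001 -0.003]
0.95 [ 0.007 -0.01  -0.003]
```

Call:
apply_moves(
  rows=[
    [-0.039,0.094,0.004,0,0,0],
    [-0.066,0.2,0.006,0,0,0],
    [-0.07,0.3,0.006,0,0,0],
    [-0.062,0.38,0.006,0,0,0],
    [-0.06,0.405,0.006,0,0,0],
  ],
)

```text
clock: 19.88
tcp_pos: [0.5182, -0.2503, 0.07]
orientation: [-2.622, -1.72, 0.011]
contact_force: [-20.1, 4.5, 22.5]
grip_width: 0.0193
gripper_force: 27.2
```

Call:
apply_moves(
  rows=[
    [0,0.004,0,0,0,0],
    [0,0.004,0,0,0,0],
  ],
)

```text
clock: 20.12
tcp_pos: [0.5181, -0.2503, 0.0701]
orientation: [-2.621, -1.72, 0.011]
contact_force: [-13.0, 1.6, 14.7]
grip_width: 0.0195
gripper_force: 25.9
```

```bash
python3 - <<'E'
from h import *
np.set_printoptions(precision=4,suppress=True)
arc([.177],A=(.5412,-.1217),rad=.13,z=.0725)
s=r.grab_frame("side"); t=r.grab_frame("top"); w=r.grab_frame("wrist")
for z,q in(("s",s),("t",t),("w",w)):
  for n in("pointer_tip","platform"):
    for d in r.landmark_of(q,n)[:2]: print(z,n,d["conf"],np.round(d["point"],1),atz(q,d["point"],.066))
# expected: platform left edge & tip candidates in side view
import pickle; pickle.dump((s,t,w),open("m.pkl","wb"))
ax=np.array([.999,-.036]); ay=np.array([.036,.999]); C=np.array([.548,.0275])
for sx in(-.045,.045):
  for sy in(.045,-.045):
    X=np.r_[C+sx*ax+sy*ay,.066]; print("corner",sx,sy,proj(s,X),proj(t,X))
for h in(.057,.061,.066,.071,.076): print("tip h",h,proj(s,np.r_[C+.062*ay,h]))
o=np.zeros((600,800,3),np.uint8)
o[:400,:400]=cv2.resize(s["pixels"][155:215,200:260],(400,400),interpolation=cv2.INTER_CUBIC); o[:400,400:]=cv2.resize(t["pixels"][135:195,220:280],(400,400),interpolation=cv2.INTER_CUBIC)
cv2.imwrite("pics/j.png",o[:400,:,::-1])
E
```

```text
phi now 0.178 rad 0.1306 [ 0.5181 -0.2503  0.0701] 20.125 [-13.0371   1.5796  14.6709]
0.177 [ 0.003 -0.    -0.01 ]
s pointer_tip 0.54 [232.6 191.9] [0.5598 0.0774 0.066 ]
s platform 0.62 [242.5 187. ] [0.5444 0.0438 0.066 ]
s platform 0.62 [258.4 172.4] [ 0.5289 -0.0584  0.066 ]
t pointer_tip 0.47 [233.5 162.6] [0.556  0.0899 0.066 ]
t platform 0.78 [259.9 164.9] [0.5498 0.0289 0.066 ]
corner -0.045 0.045 [254.8203 193.8782] [240.5776 184.6028]
corner -0.045 -0.045 [264.6472 179.5445] [279.5777 185.4917]
corner 0.045 0.045 [219.9508 189.2303] [241.5733 145.9455]
corner 0.045 -0.045 [232.1404 175.5423] [280.346  146.7889]
tip h 0.057 [234.9615 197.7798]
tip h 0.061 [234.933  196.2943]
tip h 0.066 [234.8971 194.43  ]
tip h 0.071 [234.8611 192.5573]
tip h 0.076 [234.825  190.6763]
```

View pics/j.png

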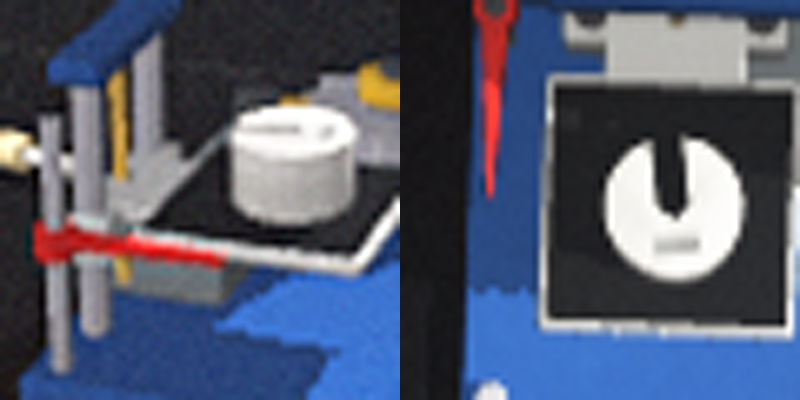

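Side crop: the tip is at about (233.8,194.3), which is about 66 mm, close to the present platform top (66 mm after two notches). That needs a finer measurement, so I'll release the lever at its rest stop and take two wrist views for parallax.

Call:
apply_moves(
  rows=[
    [0,-0.006,-0.008,0,0,0],
    [0,-0.006,-0.008,0,0,0],
    [0,-0.006,-0.008,0,0,0],
  ],
  claw=0.5,
)

```text
clock: 20.95
tcp_pos: [0.5217, -0.2505, 0.0723]
orientation: [-2.626, -1.724, -0.001]
contact_force: [0.0, 0.7, 0.6]
grip_width: 0.0427
gripper_force: 0.0
```

Call:
apply_moves(
  rows=[
    [0,0,-0.15,0,0,0],
    [0,0,-0.4,0,0,0.1],
    [0.1,0.05,-0.4,0,0,0.2],
    [0.3,0.1,-0.4,0,0,0.32],
    [0.5,0.15,-0.4,0,0,0.43],
  ],
)

```text
clock: 21.58
tcp_pos: [0.6066, -0.1503, 0.1724]
orientation: [3.052, 0.745, 0.001]
contact_force: [1.0, -0.2, -0.2]
grip_width: 0.0429
gripper_force: 0.0
```

```bash
python3 - <<'E'
from h import *
go(.50,-.02,.16,-.036)
t=r.grab_frame("top")
for d in r.landmark_of(t,"lever_knob")[:1]: print(atz(t,d["point"],.089))
E
```

```text
[-0.138 -0.659  0.049] [ 0.    -0.     0.328] yaw 0.4789 [ 0.6066 -0.1503  0.1724] 21.57 0.0429 0.0 [ 1.  -0.2 -0.2]
[ 0.5189597  -0.25274754  0.089     ]
```

Call:
apply_moves(
  rows=[
    [-0.05,-0.16,0,0,0,0.11],
    [-0.1,-0.33,0,0,0,0.22],
    [-0.138,-0.5,0.02,0,0,0.328],
    [-0.138,-0.659,0.049,0,0,0.328],
    [-0.138,-0.659,0.049,0,0,0.328],
  ],
)

```text
clock: 22.3
tcp_pos: [0.4965, -0.0188, 0.1597]
orientation: [-3.141, 0.037, 0.002]
contact_force: [0.8, -0.7, 0.4]
grip_width: 0.0424
gripper_force: 0.0
```

Call:
apply_moves(
  rows=[
    [0,0,0,0,0,0],
    [0,0,0,0,0,0],
  ],
)

```text
clock: 22.55
tcp_pos: [0.4989, -0.0228, 0.1602]
orientation: [3.141, -0.049, 0.001]
contact_force: [-0.4, 0.3, 0.8]
grip_width: 0.0426
gripper_force: 0.0
```

```bash
cat > tip.py <<'E'
from h import *
import pickle,sys
def meas(p,k=0):
    im=p["pixels"]; hsv=cv2.cvtColor(im,cv2.COLOR_RGB2HSV)
    m=cv2.inRange(hsv,(0,140,70),(7,255,255))|cv2.inRange(hsv,(173,140,70),(180,255,255))
    n,l,s,c=cv2.connectedComponentsWithStats(m); i=1+np.argmax(s[1:,4]); v,u=np.nonzero(l==i); b=v.max()
    print("red",s[i],"tip row",b,[(row,round(u[v==row].mean(),2),(v==row).sum()) for row in range(b-20,b+1,4)])
    for n in("pointer_tip","platform"): print(n,[(np.round(d["point"],1),round(d["conf"],2)) for d in r.landmark_of(p,n)[:2]])
    g=im.astype(int).sum(2)
    for row in(b-15,b): print("row",row,"".join(f"{x} " for x in g[row,u[v==b][0]-10:u[v==b][0]+130]))
E
python3 - <<'E'
from tip import *
p=r.grab_frame("wrist"); pickle.dump(p,open("v1.pkl","wb")); print(p["eye"],p["intrinsics"]); meas(p); go(.5,.16,.16,-.036)
E
```

```text
[ 0.56438506 -0.02498389  0.30265018] [[301.3278643    0.         255.5471792 ]
 [  0.         301.3278643  192.62058016]
 [  0.           0.           1.        ]]
red [  82   37   30   96 1249] tip row 132 [(112, np.float64(103.0), np.int64(9)), (116, np.float64(103.5), np.int64(8)), (120, np.float64(104.0), np.int64(9)), (124, np.float64(104.5), np.int64(8)), (128, np.float64(105.0), np.int64(7)), (132, np.float64(104.0), np.int64(1))]
pointer_tip [(array([103.6, 132. ]), 0.73)]
platform [(array([187.7, 133.9]), 0.57)]
row 117 43 57 45 35 40 61 176 270 268 262 262 242 219 173 84 48 65 42 69 55 64 58 40 62 49 42 74 138 202 243 233 232 232 233 236 225 307 460 475 292 113 69 80 67 83 62 88 77 83 63 70 89 76 90 79 79 78 68 78 96 276 566 732 748 748 748 746 745 745 748 751 754 761 762 755 716 682 672 611 389 250 247 248 224 183 107 81 75 76 65 187 541 748 754 754 754 755 755 755 757 758 758 758 758 761 761 761 761 761 760 744 692 631 593 552 505 420 311 175 109 116 118 121 127 118 115 118 125 122 121 117 122 127 124 117 123 123 124 128 121 
row 132 63 49 46 57 50 48 57 53 44 83 97 97 59 60 54 44 59 44 61 61 51 48 47 41 50 49 53 56 107 203 234 238 231 237 237 235 231 272 394 472 352 157 82 68 61 81 77 70 80 77 85 69 63 255 593 728 731 732 728 732 738 737 738 740 744 748 751 751 754 754 754 753 751 754 755 758 761 748 706 689 649 464 296 259 244 240 234 160 101 84 76 69 70 310 648 731 738 738 740 743 744 743 744 747 754 758 758 758 758 758 761 761 761 759 761 761 761 761 761 755 715 677 631 607 538 328 151 112 123 104 126 121 121 133 124 133 137 128 134 134 
[-0.017 -0.729  0.   ] [ 0.    -0.     0.003] yaw -0.0307 [ 0.4986 -0.0224  0.16  ] 22.7 0.0427 0.0 [ 0.   0.9 -0.3]
```

Call:
apply_moves(
  rows=[
    [0,-0.2,0,0,0,0],
    [0,-0.4,0,0,0,0],
    [-0.01,-0.6,0,0,0,0],
    [-0.017,-0.72,0,0,0,0],
    [-0.017,-0.72,0,0,0,0],
  ],
)

```text
clock: 23.32
tcp_pos: [0.4992, 0.1613, 0.1601]
orientation: [-3.14, 0.039, -0.0]
contact_force: [-0.2, -0.6, 0.2]
grip_width: 0.0428
gripper_force: 0.0
```

Call:
apply_moves(
  rows=[
    [0,0,0,0,0,0],
    [0,0,0,0,0,0],
  ],
)

```text
clock: 23.58
tcp_pos: [0.4996, 0.1568, 0.1599]
orientation: [3.14, -0.05, -0.0]
contact_force: [-0.1, -0.5, -1.0]
grip_width: 0.0427
gripper_force: 0.0
```

```bash
python3 - <<'E'
from tip import *
q=r.grab_frame("wrist"); pickle.dump(q,open("v2.pkl","wb")); print(q["eye"]); meas(q)
p=pickle.load(open("v1.pkl","rb"))
o=[]
for im,c,rr in((p,(100,120),0),(q,None,0)):
    d=r.landmark_of(q,"pointer_tip") if c is None else None
    x,y=(int(d[0]["point"][0])+15,int(d[0]["point"][1])-10) if d else c
    x=max(50,min(x,462)); o.append(cv2.resize(im["pixels"][y-45:y+45,x-40:x+50],(400,400),interpolation=cv2.INTER_CUBIC)); print("crop origin",x-40,y-45)
cv2.imwrite("pics/k.png",np.hstack(o)[:,:,::-1])
E
```

```text
[0.5651437  0.15453773 0.30236822]
red [ 335   15   27  110 1054] tip row 124 [(104, np.float64(341.5), np.int64(6)), (108, np.float64(341.0), np.int64(5)), (112, np.float64(340.5), np.int64(4)), (116, np.float64(340.5), np.int64(4)), (120, np.float64(340.0), np.int64(3)), (124, np.float64(339.5), np.int64(2))]
pointer_tip [(array([338.6, 126.2]), 0.69)]
platform [(array([ 78.8, 241.5]), 0.2)]
row 109 266 263 260 258 258 256 282 258 254 192 215 286 291 291 367 359 280 249 263 250 250 257 256 256 257 250 248 255 258 250 252 252 281 380 453 496 531 522 355 146 77 66 72 74 78 77 82 77 74 85 67 75 73 82 79 80 74 75 80 81 79 73 82 77 89 86 81 92 76 81 77 74 114 194 293 339 365 368 373 384 384 393 401 417 419 435 437 456 463 462 469 519 638 727 753 755 755 755 754 753 754 753 755 758 764 753 511 301 298 310 307 307 313 302 310 316 327 321 333 341 335 358 554 742 757 755 754 754 752 751 751 754 755 755 755 757 757 758 758 760 
row 124 265 268 273 268 261 259 261 275 256 217 243 320 353 315 263 251 263 250 254 264 261 258 254 260 262 269 261 264 256 263 288 349 440 495 526 529 463 231 78 85 88 76 77 74 71 76 79 78 80 73 82 82 87 84 64 74 75 75 81 69 67 95 67 128 250 306 311 313 310 314 330 337 350 341 353 367 382 388 394 385 386 461 671 741 748 748 748 748 751 751 753 752 754 756 757 757 758 758 758 758 756 757 756 761 764 689 397 281 296 296 310 308 320 326 318 327 327 333 339 341 324 396 602 735 741 741 741 742 747 746 747 748 751 754 757 757 757 758 758 760 
crop origin 60 75
crop origin 313 71
```

View pics/k.png

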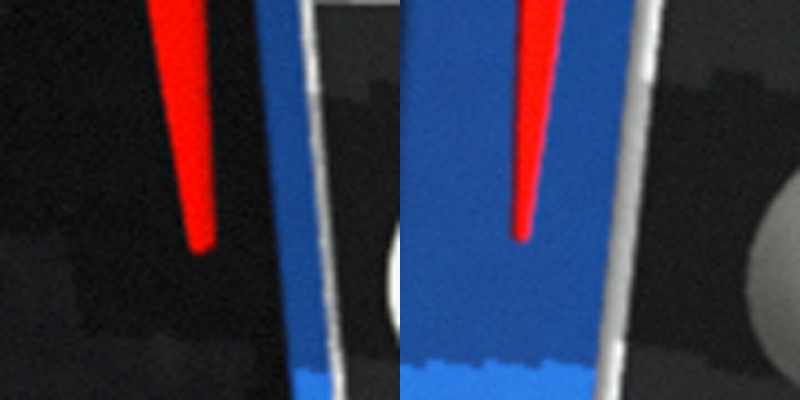

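The two views show the pointer tip at (104.3,130.7) and (340.8,124.5), and the mat's left edge on the same lines at (134.2) and (365.7).

```bash
python3 - <<'E'
from tip import *
np.set_printoptions(precision=4,suppress=True)
p=pickle.load(open("v1.pkl","rb"));q=pickle.load(open("v2.pkl","rb"))
for n,a,b in(("tip",(104.3,130.7),(340.8,124.5)),("tip hi?",(105,130.7),(340,124.5)),("tip lo?",(103.7,130.7),(341.4,124.5)),("mat edge",(134.2,130.7),(365.7,124.5))):
    X=tri([(p,a),(q,b)]); print(n,X,proj(p,X)-a,proj(q,X)-b)
X=np.array([.549,.0275+.044,.066]); print(proj(p,X),proj(q,X))
E
```

```text
tip [0.5535 0.0902 0.0692] [0.0351 0.2728] [ 0.0095 -0.2757]
tip hi? [0.5534 0.0904 0.0678] [0.0323 0.2522] [ 0.0086 -0.2548]
tip lo? [0.5535 0.0901 0.0704] [0.0373 0.2893] [ 0.0102 -0.2924]
mat edge [0.5526 0.0695 0.0641] [0.023  0.2145] [ 0.0109 -0.2167]
[131.3421 135.8346] [363.7346 129.2109]
```

```bash
python3 - <<'E'
from h import *
import pickle
s,t,w=pickle.load(open("m.pkl","rb"))
im=s["pixels"].astype(int)
print("R-G map rows186-198 cols 226-240"); print((im[...,0]-im[...,1])[186:199,226:240])
g=im.sum(2)
for c in(240,244,248): print(c,list(enumerate(g[182:202,c],182)))
for h in(.063,.066,.069,.072): print(h,proj(s,[.5535,.0902,h]))
for x in(.50,.5485,.54): 
  for h in(.058,.066): print(x,h,proj(s,[x,.0725-.036*(x-.5485)*0+.036*(.5485-x),h]))
E
```

```text
R-G map rows186-198 cols 226-240
[[  1   2   2  -3   0   0   3   0  -1   2   2   5   3   2]
 [  4   3   4  -2   2   3   3   1  -2   2  -1   5   6   4]
 [  1   4  -1   0   1   1   0   3   6   1   0   0   2   0]
 [ -1  -7  -1   4   5   1   4   5   1   1   0   0   0   4]
 [-12 -13  -6  -8   1   0  -2   1   5   4   3   0   3  -4]
 [ 63  28  31  -7 -16 -14  -8  -5  -2   0   1   2  -4   0]
 [163 124 116  91  74  81  29  41  11  -3   0   1   1   1]
 [178 181 183 196 186 187 115  86  16  -7   3   2   6  -1]
 [ 59  62  75  78  95 131 146  80   3  -9  -1   1  -3   1]
 [-21 -16  -5   4  10  35  47  15  -2   1  -2 -11 -17 -25]
 [ -6  -9 -12 -12  -9 -17 -19  -8  -6  -4  -4 -20 -28 -29]
 [ -8  -5  -8  -6  -6  -8  -7  -1   0  -6 -15 -24 -29 -26]
 [ -6  -7  -9  -5  -7  -3  -4  -4  -4 -15 -25 -23 -24 -23]]
240 [(182, np.int64(567)), (183, np.int64(543)), (184, np.int64(532)), (185, np.int64(535)), (186, np.int64(539)), (187, np.int64(483)), (188, np.int64(264)), (189, np.int64(55)), (190, np.int64(84)), (191, np.int64(99)), (192, np.int64(544)), (193, np.int64(661)), (194, np.int64(461)), (195, np.in
[... 701 characters left out ...]
187, np.int64(395)), (188, np.int64(198)), (189, np.int64(126)), (190, np.int64(144)), (191, np.int64(132)), (192, np.int64(134)), (193, np.int64(567)), (194, np.int64(700)), (195, np.int64(494)), (196, np.int64(355)), (197, np.int64(384)), (198, np.int64(384)), (199, np.int64(383)), (200, np.int64(391)), (201, np.int64(392))]
0.063 [233.52801312 195.52969172]
0.066 [233.50463414 194.41013219]
0.069 [233.48119257 193.28757492]
0.072 [233.45768815 192.16200784]
0.5 0.058 [256.65367836 197.09835214]
0.5 0.066 [256.67373686 194.12574537]
0.5485 0.058 [237.66505731 194.53068393]
0.5485 0.066 [237.6181714  191.58608925]
0.54 0.058 [240.95881431 194.97607041]
0.54 0.066 [240.92341992 192.02660069]
```

The side view agrees: the tip's top face is at row 192.8, about 70 mm, against a platform at 66 mm. A third notch (76 mm) is needed. Returning to the knob.

```bash
python3 -c "
from h import *
go(.51,-.06,.17,.6);go(.5185,-.2505,.17,1.16)"
```

```text
[ 0.069  0.869 -0.039] [ 0.    -0.    -0.401] yaw -0.0306 [0.4995 0.1577 0.1601] 23.77 0.043 0.0 [-0.2 -0.9 -0.3]
[ 0.126  1.63  -0.039] [ 0.     0.    -0.758] yaw -0.0306 [0.4995 0.1577 0.1601] 23.77 0.043 0.0 [-0.2 -0.9 -0.3]
```

Call:
apply_moves(
  rows=[
    [0,0.2,-0.04,0,0,-0.1],
    [0.02,0.4,-0.04,0,0,-0.2],
    [0.04,0.6,-0.04,0,0,-0.3],
    [0.06,0.8,-0.04,0,0,-0.4],
    [0.08,0.95,-0.04,0,0,-0.5],
  ],
)

```text
clock: 24.4
tcp_pos: [0.512, -0.0823, 0.1701]
orientation: [2.918, 1.163, -0.0]
contact_force: [1.1, 1.1, 0.4]
grip_width: 0.0428
gripper_force: 0.0
```

```bash
python3 -c "
from h import *
go(.5185,-.2505,.17,1.16)"
```

```text
[-0.444  0.506  0.001] [ 0.     0.    -0.255] yaw 0.7589 [ 0.512  -0.0823  0.1701] 24.4 0.0428 0.0 [1.1 1.1 0.4]
```

Call:
apply_moves(
  rows=[
    [-0.13,0.15,0,0,0,-0.1],
    [-0.27,0.31,0,0,0,-0.2],
    [-0.4,0.45,0,0,0,-0.255],
    [-0.444,0.505,0,0,0,-0.255],
    [-0.444,0.505,0,0,0,-0.255],
  ],
)

```text
clock: 25.02
tcp_pos: [0.5179, -0.2485, 0.1699]
orientation: [-2.633, -1.713, 0.0]
contact_force: [-0.2, 0.5, -1.0]
grip_width: 0.0431
gripper_force: 0.0
```

```bash
python3 - <<'E'
from h import *
go(.5185,-.2505,.071,1.16)
p=r.grab_frame("wrist")
for d in r.landmark_of(p,"lever_knob")[:1]: print(d["conf"],atz(p,d["point"],.089))
E
```

```text
[-0.006  0.006  0.395] [-0.    -0.    -0.004] yaw 1.1533 [ 0.5179 -0.2485  0.1699] 25.02 0.0431 0.0 [-0.2  0.5 -1. ]
0.68 [ 0.51703578 -0.24947944  0.089     ]
```

Call:
apply_moves(
  rows=[
    [-0.004,0.004,0.2,0,0,0],
    [-0.004,0.004,0.34,0,0,0],
    [-0.004,0.004,0.395,0,0,0],
    [-0.004,0.004,0.395,0,0,0],
  ],
)

```text
clock: 25.62
tcp_pos: [0.5188, -0.2474, 0.0712]
orientation: [-2.628, -1.719, 0.0]
contact_force: [0.3, 0.1, -0.1]
grip_width: 0.0426
gripper_force: 0.0
```

Call:
apply_moves(
  rows=[
    [0,0,0,0,0,0],
    [0,0,0,0,0,0],
    [0,0,0,0,0,0],
    [0,0,0,0,0,0],
  ],
  claw=0.1,
  newtons=20,
)

```text
clock: 26.12
tcp_pos: [0.5189, -0.2484, 0.0729]
orientation: [2.63, 1.717, 0.001]
contact_force: [-3.1, 3.0, 6.2]
grip_width: 0.0194
gripper_force: 22.7
```

```bash
python3 -c "
from h import *
arc([.177,.33,.48,.63,.78,.88,.93,.95],A=(.5412,-.1217),rad=.13,z=.0725)"
```

```text
phi now 0.174 rad 0.1287 [ 0.51892985 -0.24842928  0.07292428] 26.125 [-3.12845215  2.99129516  6.22745312]
0.177 [-0.006 -0.     0.002]
0.33 [-0.018 -0.079  0.002]
0.48 [-0.019 -0.157  0.002]
0.63 [-0.008 -0.234  0.002]
0.78 [ 0.014 -0.308  0.001]
0.88 [ 0.035 -0.356  0.001]
0.93 [ 0.048 -0.379  0.001]
0.95 [ 0.053 -0.388  0.001]
```

Call:
apply_moves(
  rows=[
    [-0.018,-0.08,-0.004,0,0,0],
    [-0.018,-0.165,-0.004,0,0,0],
    [-0.007,-0.245,-0.004,0,0,0],
    [0.016,-0.315,-0.004,0,0,0],
    [0.036,-0.36,-0.004,0,0,0],
  ],
)

```text
clock: 26.75
tcp_pos: [0.4412, -0.2063, 0.0735]
orientation: [2.629, 1.711, 0.004]
contact_force: [3.1, -5.2, -4.1]
grip_width: 0.0196
gripper_force: 21.1
```

Call:
apply_moves(
  rows=[
    [0.007,-0.015,0,0,0,0],
    [0.014,-0.028,0,0,0,0],
    [0.018,-0.038,0,0,0,0],
    [0.018,-0.038,0,0,0,0],
  ],
)

```text
clock: 27.25
tcp_pos: [0.437, -0.2005, 0.0737]
orientation: [2.626, 1.709, 0.007]
contact_force: [8.8, -13.6, -9.8]
grip_width: 0.0192
gripper_force: 20.9
```

```bash
python3 -c "
from h import *
arc([.93,.78,.6,.45,.3,.177],A=(.5412,-.1217),rad=.13,z=.0725)"
```

```text
phi now 0.9238 rad 0.1307 [ 0.43695179 -0.20045109  0.07367749] 27.25 [  8.77698447 -13.64448921  -9.77527568]
0.93 [ 0.004 -0.002  0.005]
0.78 [-0.029  0.069  0.005]
0.6 [-0.054  0.159  0.006]
0.45 [-0.063  0.236  0.007]
0.3 [-0.06   0.314  0.008]
0.177 [-0.048  0.377  0.008]
```

Call:
apply_moves(
  rows=[
    [0.005,-0.009,0,0,0,0],
    [0.005,-0.009,0,0,0,0],
  ],
)

```text
clock: 27.5
tcp_pos: [0.437, -0.2003, 0.0739]
orientation: [2.624, 1.706, 0.01]
contact_force: [14.2, -19.4, -17.0]
grip_width: 0.0186
gripper_force: 21.4
```

Call:
apply_moves(
  rows=[
    [-0.039,0.1,0.003,0,0,0],
    [-0.066,0.205,0.004,0,0,0],
    [-0.07,0.31,0.004,0,0,0],
    [-0.062,0.39,0.004,0,0,0],
    [-0.06,0.412,0.004,0,0,0],
  ],
)

```text
clock: 28.12
tcp_pos: [0.5185, -0.2497, 0.0719]
orientation: [-2.629, -1.716, 0.006]
contact_force: [-15.0, 2.8, 19.5]
grip_width: 0.019
gripper_force: 25.6
```

Call:
apply_moves(
  rows=[
    [0,0.004,0,0,0,0],
    [0,0.004,0,0,0,0],
  ],
)

```text
clock: 28.38
tcp_pos: [0.5184, -0.2497, 0.072]
orientation: [-2.629, -1.716, 0.006]
contact_force: [-8.3, 1.7, 11.4]
grip_width: 0.0189
gripper_force: 24.6
```

```bash
python3 -c "
from h import *
arc([.177],A=(.5412,-.1217),rad=.13,z=.0725)"
```

```text
phi now 0.1765 rad 0.13 [ 0.51838331 -0.24966146  0.07203791] 28.375 [-8.26308081  1.74064557 11.40497236]
0.177 [-0.    -0.    -0.002]
```

Call:
apply_moves(
  rows=[
    [0,0.012,0,0,0,0],
    [0,0.012,0,0,0,0],
  ],
)

```text
clock: 28.62
tcp_pos: [0.5184, -0.2497, 0.0719]
orientation: [-2.625, -1.713, 0.012]
contact_force: [-17.3, 4.4, 21.6]
grip_width: 0.0193
gripper_force: 26.2
```

Call:
apply_moves(
  rows=[
    [0,-0.006,-0.006,0,0,0],
    [0,-0.006,-0.006,0,0,0],
    [0,-0.006,-0.006,0,0,0],
  ],
  claw=0.5,
)

```text
clock: 29.0
tcp_pos: [0.5224, -0.2504, 0.0728]
orientation: [2.63, 1.717, 0.001]
contact_force: [-0.5, 0.7, 0.3]
grip_width: 0.0424
gripper_force: 0.0
```

Call:
apply_moves(
  rows=[
    [0,0,-0.15,0,0,0],
    [0,0,-0.4,0,0,0.1],
    [-0.1,0,-0.45,0,0,0.2],
    [-0.2,-0.1,-0.45,0,0,0.3],
    [-0.3,-0.2,-0.45,0,0,0.4],
  ],
)

```text
clock: 29.62
tcp_pos: [0.4456, -0.2995, 0.1855]
orientation: [3.034, 0.813, 0.001]
contact_force: [-1.2, -0.1, 0.4]
grip_width: 0.0427
gripper_force: 0.0
```

```bash
python3 - <<'E'
from h import *
np.set_printoptions(precision=4,suppress=True)
s=r.grab_frame("side"); t=r.grab_frame("top")
for z,q in(("s",s),("t",t)):
  for n in("lever_knob","small_weight","platform","large_weight"):
    print(z,n,[(np.round(d["point"],1),round(d["conf"],2)) for d in r.landmark_of(q,n)[:4]])
for d in r.landmark_of(t,"lever_knob")[:1]: print("knob",atz(t,d["point"],.089))
for d in r.outline_of(t,"small_weight"):
    v,u=np.nonzero(d["pixels"]); print(atz(t,(u.mean(),v.mean()),.09))
im=s["pixels"].astype(int); g=im.sum(2)
for c in(240,244,248): print(c,list(g[182:200,c]))
print((im[...,0]-im[...,1])[186:198,226:240])
for h in(.066,.076): print(h,proj(s,[.54,.0725,h]))
go(.5,-.1,.2)
E
```

```text
s lever_knob [(array([275.9, 145.5]), 0.57)]
s small_weight [(array([197.8, 242.2]), 0.89), (array([254.8, 156.7]), 0.73), (array([244.2, 181.9]), 0.6), (array([273.2, 259.6]), 0.58)]
s platform [(array([244.1, 183.6]), 0.58), (array([255.8, 154.4]), 0.39)]
s large_weight [(array([256.2, 295.2]), 0.73)]
t lever_knob [(array([383.8, 177.9]), 0.56)]
t small_weight [(array([186.9, 147.5]), 0.76), (array([262. , 164.2]), 0.73), (array([176.1, 219.9]), 0.69)]
t platform [(array([261.5, 166.6]), 0.92), (array([261.1, 161.6]), 0.51)]
t large_weight [(array([126.5, 217.2]), 0.64)]
knob [ 0.5138 -0.2481  0.089 ]
[0.4258 0.2204 0.09  ]
[0.5859 0.2011 0.09  ]
[0.5437 0.0277 0.09  ]
240 [np.int64(539), np.int64(572), np.int64(381), np.int64(64), np.int64(92), np.int64(51), np.int64(386), np.int64(652), np.int64(530), np.int64(245), np.int64(198), np.int64(215), np.int64(214), np.int64(242), np.int64(212), np.int64(211), np.int64(240), np.int64(225)]
244 [np.int64(509), np.int64(517), np.int64(376), np.int64(92), np.int64(98), np.int64(95), np.int64(114), np.int64(547), np.int64(636), np.int64(40
[... 558 characters left out ...]
2   2   1   4]
 [ -4  -7  -3  -3  -2   0  -1   2   1   0   1   3   3   2]
 [-21 -22 -15 -14 -12 -11 -11  -8  -3  -1   1  -2   1   0]
 [ 23   5  -2 -21 -26 -27 -16 -15 -10  -2  -4  -1  -3  -3]
 [122  91  93  62  45  37  30  -8 -12  -5  -5  -4   1  -3]
 [175 168 174 176 157 156 123  62  -1  -7  -8   1  -4 -20]
 [ 59  60  78  83  99 134 153  85   8  -6  -2   0 -11 -25]
 [-22 -16  -2  -4  11  33  48  20  -3  -8  -2  -6 -22 -28]
 [-10  -6 -11 -12 -14 -17 -13 -11  -8   0  -8 -18 -30 -29]
 [ -4  -8  -9  -7  -7  -5  -9  -2  -6  -5 -17 -22 -29 -27]]
0.066 [240.9587 191.9743]
0.076 [240.9143 188.259 ]
[ 0.586 -0.578 -0.059] [0 0 0] yaw 0.5293 [ 0.4465 -0.2988  0.1852] 30.23 0.0428 0.0 [-0.5  0.7 -0.6]
```

The platform rose 3.6 px in the side view (3.7 predicted) and the pointer is unmoved. One last check that the lever is at rest, then hand in.

```bash
python3 - <<'E'
from h import *
T=r.grab_frame("top"); hsv=cv2.cvtColor(T["pixels"],cv2.COLOR_RGB2HSV); g=cv2.inRange(hsv,(50,120,50),(80,255,255)); g[:,:350]=0; v,u=np.nonzero(g); c=(u.mean(),v.mean())
a=atz(T,c,.095); print(c,a,"expected shift vs first (.5101,-.2464): about +.0065 x")
if a[0]-.5101>.0035: print("handing in",r.hand_in())
E
```

```text
(np.float64(385.0657894736842), np.float64(175.69736842105263)) [ 0.51822321 -0.24904176  0.095     ] expected shift vs first (.5101,-.2464): about +.0065 x
the job is handed in; nothing more can be done
handing in None
```

The job is handed in, with no result returned: the small weight is on the middle of the platform, within about 3 mm. The platform is up three notches to about 76 mm, the first notch above the pointer at about 70 mm, and the lever is back at its rest stop.

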